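# Pull the test plug and hold the outlet's faceplate over its threads

## Task

The bench outlet has passed its test: pull the test plug straight up out of the socket against its spring clips and leave it standing upright on the birch slice. Then take the faceplate with the square collar (not the flat blank plate) and hold it level, collar up, about a centimetre above the rim of the outlet box, its four screw holes over the four threaded holes, touching neither box nor socket, so that I can start the screws. Finish while still holding it there, and leave the other things on the bench where they are.

Things in the scene. Friction and masses are not known exactly. Their poses are not given: they have to be found in the camera images.
- outlet_box: grey metal box fixed to the bench, open on top, 84 mm (its x) x 124 mm (its y), rim 48 mm above the bench; origin at the centre of its underside, z up. In its middle a white 50 mm square socket, top 46 mm above the bench, with a round well 39.5 mm wide, 16 mm deep. A conduit leaves its +x side, to 95 mm from the centre, 38 mm high; low fixing lugs on the y sides to 82 mm from the centre
- thread_a (a point): mouth of the threaded hole in the box's corner boss at (+33.5, +53.5, 48) mm in the box's frame; four such holes, level with the rim, at (+-33.5, +-53.5) mm
- thread_b (a point): mouth of the box's threaded hole at (-33.5, -53.5, 48) mm in the box's frame, diagonally opposite to a
- test_plug: black test plug in the socket, about 120 g; two spring clips hold a groove of its spigot: about 10 N straight up snaps it past them in the first 3 mm. Origin at the centre of the underside of its flange (48 mm across, 6 mm thick), z up. Below: spigot 37 mm across, 16.3 mm long, flat end to stand on. Above: grip body 46 mm (its x) x 32 mm (its y), up to 45 mm; grasp across the 32 mm
- birch_slice: round slice of birch log with bark lying on the bench, about 107 mm across, flat top 26 mm above the bench; origin at the centre of its underside
- faceplate: loose bare steel plate lying flat, collar up, about 220 g: 84 mm (its x) x 124 mm (its y) x 4 mm, with a 42 mm square opening in a square collar 52 x 52 mm outside, sides along x and y, top 28 mm above the underside; grasp the collar from outside. Screw holes 7 mm wide in the corners. Origin at the centre of its underside, z up. Half a turn makes no difference to the fit
- hole_a (a point): underside of the faceplate's screw hole at (+33.5, +53.5, 0) mm in its frame; four holes at (+-33.5, +-53.5) mm
- hole_b (a point): underside of the faceplate's screw hole at (-33.5, -53.5, 0) mm in its frame, diagonally opposite to a
- blank_plate: the old flat blank steel plate, same outline, 84 x 124 x 4 mm, with four screw holes but no opening and no collar; to be left alone. Origin at the centre of its underside. It and the faceplate may lie in either place
- screwdriver: screwdriver lying on the bench in front of the box; to be left alone
- tape_measure: black pocket tape measure, 48 x 85 x 40 mm; to be left alone
- oil_jar: jar of wood oil, 60 mm across, 88 mm high, standing behind the box; to be left alone
- sanding_block: wooden sanding block, 56 x 100 x 28 mm; to be left alone
Things that resemble listed ones, but are neither listed nor needed, are in the scene too. What is shaped like the test_plug but blue or green is not meant.

How it is judged:
By the outcome, as a careful person would: the job done as asked, in the order asked, and still so for the second after the job is handed in, while the arm keeps its last pose, push and grip.
It also fails if it takes over 58 s, if anything falls off the work surface, if the arm or the gripper's body presses on something with over 40 N, if the wrist force passes 120 N, or if a joint passes its speed limit or range.

## Robot

A 7-joint arm with a two-finger parallel gripper is mounted at the origin on a cart in front of the work surface, level with it; the furniture and walls round the work are solid. World frame = base frame: x ahead of the robot, y to its left, z up, the work surface at z = 0. Lengths are in m, angles in rad, forces in N, time in s.
With the tool pointing down it reaches from about 0.425 to 1.025 m from the base axis. Payload 9.4 kg.
Tool frame: the origin (TCP) lies midway between the tips of the shut fingers; the grasp point (between the pads) lies 19 mm behind it (grip_depth is the z of the grasp point in the tool frame, in m); z points along the fingers, y is the direction in which the jaws open and shut (so a half turn about z gives the same grasp; the last joint's range is limited). The gripper opens to 85 mm and grips with 20 to 120 N. Pads are 22 mm wide; open, the fingers measure 114 mm over their backs; the gripper's body (76 mm by 85 mm) begins 54 mm behind the grasp point. The pads swing forward as they close: fully open they stand 13 mm farther back than shut.
Start: joints at [-1.219, 0.599, -0.003, 1.599, 0.002, 0.943, -0.08], TCP at [0.301, 0.659, 0.231] pointing down, gripper open.
Joint ranges: [-2.57, 2.57], [-0.35, 1.97], [-1.29, 1.29], [0.11, 2.56], [-1.05, 4.19], [0.11, 1.86], [-2.63, 2.63]. Speed limits (rad/s): [2.22, 2.22, 3.01, 3.01, 3.14, 3.14, 3.14].

## Interface

Orientations are given as a rotation vector (axis times angle).
In Python, from plant import * gives the robot as it stands.
- The arm moves only by the tool send_rows, never from a script. Its arguments are lists of equal length, an entry for each row: "claw": the closure, from -1 (fully open) to 1 (shut); "slide": the shift along the tool's x, y, z in mm, a list of three; "turn": the turn about the tool's z in degrees. In form: {"claw": [claw, ...], "slide": [[tx, ty, tz], ...], "turn": [turn, ...]}. A call has 1 to 20 rows; each row shifts and turns the commanded pose from where the row before left it, along the tool's axes as they then stand; what a row does not reach is not made up. A row lasts 1/8 s, in which the tool goes at most 62.5 mm and 10.7 degrees, less where a joint would pass 70% of its speed; a pose out of reach is approached as far as the arm can. A call is refused whole if a number of a shift passes 62.5 or a number of a turn 10.7, either way. A call with a gripper value outside its range is refused whole. The fingers move at their own pace and stop on an object; "force" is the grip in N (left out, the last holds). Time passes only in rows, so rows that do not move let the fingers close. It gives the time, the measured TCP pose, the force and the opening at its end, in the units of the state.
- read_state(): the state, without advancing time (a new reading comes with each control period).
- capture(name): name is "side" or "top" or "wrist"; returns the picture (420x560x3 uint8, red, green, blue); there is no depth.
- get_calibration(name): a dict with "mtx" (3x3 intrinsics, pixels), "view" (4x4, takes a point from world to camera coordinates). Camera axes: x right, y up, looking along -z (the intrinsics and any distortion apply to the point x, -y, -z); pixel columns grow to the right and rows downward; lengths in m; the calibration is good to about 2 mm. The wrist camera is an equidistant fisheye: a pixel r from the principal point sees the ray r / f radians off the axis. A picture is of the moment at which its call begins: read the wrist's pose just before it. get_calibration takes no time and is no camera call; for the wrist camera it gives the pose at the moment of the call.
- sign_off(): hands the job in, once; it reports no verdict.
The state is a dict: "time_s": time; "q": joint angles; "qd": joint speeds; "joint_efforts": joint torques, N m; "tcp_pos": TCP position; "tcp_rot": TCP orientation; "wrist_force": force on the tool from outside, world axes, zero at the start; "torque": the same for the moment, N m; "finger_gap": finger opening in m.
Only numpy, scipy, OpenCV 4.12 (cv2) and the standard library are available. Lean on these libraries where they do the work, as an engineer would, in place of code of your own. Each camera call takes 0.05 s, during which the arm holds its last target.

## Working session

There is one attempt and no reset: what is moved stays moved. The work goes in short steps, Python scripts to look and compute and a tool call to move; the robot and the scene stay as the last step left them, time stands still between calls to the robot, and variables do not carry over. Pictures are saved under pics/ and viewed, and the job is handed in when it is done.

Besides the shell and the picture viewer there is one more tool, called after "Request:" by a JSON object that holds its "name" and its "arguments". send_rows: Moves the arm, as the interface text tells. Its arguments: {"type":"object","properties":{"claw":{"type":"array"},"slide":{"type":"array"},"turn":{"type":"array"},"force":{"type":"number"}},"required":["claw","slide","turn"]}

```bash
ls; mkdir -p pics
python3 - <<'E'
from plant import *
import cv2,numpy as np
s=read_state(); print(s)
for n in ("side","top"):
    c=get_calibration(n); print(n,c)
    cv2.imwrite(f"pics/{n}0.png",capture(n)[:,:,::-1])
print(get_calibration("wrist"))
cv2.imwrite("pics/wrist0.png",capture("wrist")[:,:,::-1])
E
```

```text
pics
{'time_s': 0.0, 'q': array([-1.21867886,  0.60018493, -0.00255767,  1.60014844,  0.00178493,
        0.94294126, -0.07982325]), 'qd': array([ 0.00045953, -0.00134837, -0.00014306, -0.00119715, -0.0008725 ,
        0.00049357, -0.00150479]), 'joint_efforts': array([-1.15395342e-03, -7.76458168e+01,  1.56464204e+00, -2.58021855e+01,
        1.23026990e-02,  8.78079096e-03, -7.58314318e-07]), 'tcp_pos': array([0.30124915, 0.65889966, 0.23036694]), 'tcp_rot': array([-6.68328453e-01, -3.06944744e+00,  2.61403721e-03]), 'wrist_force': array([ 1.3087729 , -0.14185522,  0.05709136]), 'torque': array([ 0.01315163, -0.02340829, -0.08162747]), 'finger_gap': 0.08546923344360374}
side {'mtx': array([[391.57621057,   0.        , 279.19345594],
       [  0.        , 391.57621057, 205.2384481 ],
       [  0.        ,   0.        ,   1.        ]]), 'view': array([[ 0.91868154, -0.39498804,  0.00294602, -0.48075248],
       [ 0.26072416,  0.61197341,  0.7466669 , -0.16562621],
       [-0.29672738, -0.685181  ,  0.6651916 , -0.76814169],
       [ 0.        ,  0.        ,  0.        ,  1.        ]])}
top {'mtx': array([[493.56876948,   0.        , 284.3515684 ],
       [  0.        , 493.56876948, 206.92344489],
       [  0.        ,   0.        ,   1.        ]]), 'view': array([[-0.02140596, -0.99971206, -0.01084391,  0.00299323],
       [ 0.98354552, -0.02300348,  0.17919   , -0.54098697],
       [-0.17938785, -0.00682974,  0.98375472, -1.35982876],
       [ 0.        ,  0.        ,  0.        ,  1.        ]])}
{'mtx': array([[325.1922621 ,   0.        , 280.84062646],
       [  0.        , 325.1922621 , 215.06154487],
       [  0.        ,   0.        ,   1.        ]]), 'view': array([[ 0.41674184,  0.90902109, -0.00262718, -0.72446942],
       [-0.86941901,  0.3977391 , -0.29311124,  0.03745416],
       [-0.26539936,  0.12443584,  0.95607474, -0.37959541],
       [ 0.        ,  0.        ,  0.        ,  1.        ]])}
```

View pics/top0.png

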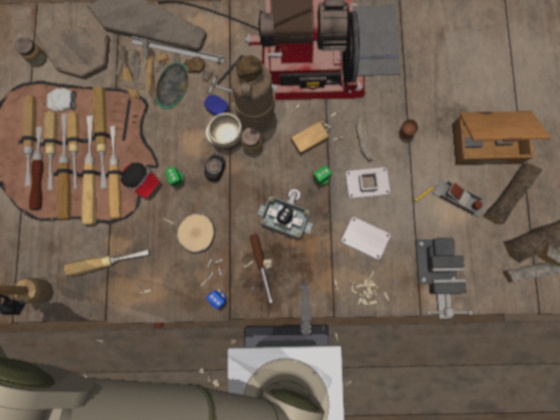

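View pics/side0.png

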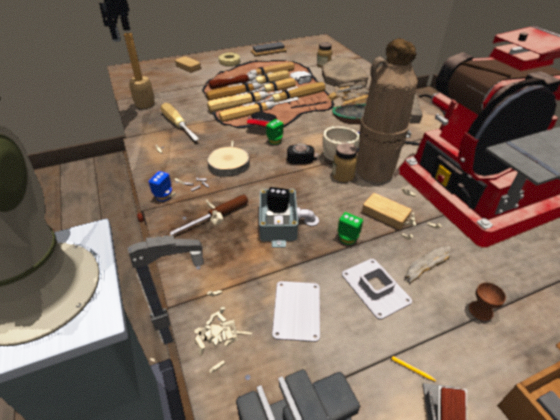

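View pics/wrist0.png

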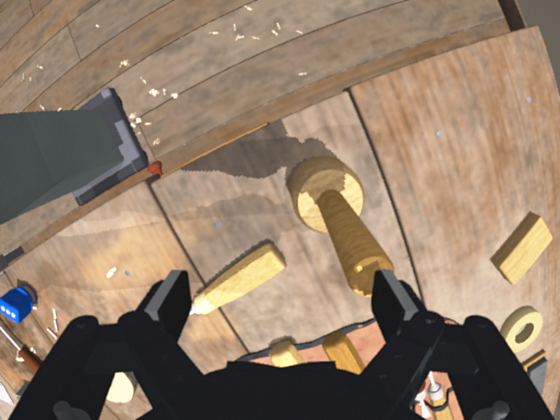

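```bash
cat > h.py <<'E'
import numpy as np, cv2
from scipy.spatial.transform import Rotation as Rn
def ray(cal,uv,fish=False):
    K=cal["mtx"];V=cal["view"]
    x=(uv[0]-K[0,2])/K[0,0]; y=(uv[1]-K[1,2])/K[1,1]
    if fish:
        r=np.hypot(x,y); s=np.sin(r)/r if r>1e-9 else 1.; d=np.array([x*s,-y*s,-np.cos(r)])
    else: d=np.array([x,-y,-1.])
    R=V[:3,:3]; return -R.T@V[:3,3], R.T@d/np.linalg.norm(d)
def onplane(cal,uv,z,fish=False):
    o,d=ray(cal,uv,fish); return o+d*(z-o[2])/d[2]
def proj(cal,P,fish=False):
    K=cal["mtx"];V=cal["view"]; p=V[:3,:3]@np.asarray(P,float)+V[:3,3]; p=np.array([p[0],-p[1],-p[2]])
    if fish:
        rr=np.hypot(p[0],p[1]); t=np.arctan2(rr,p[2]); q=p[:2]/rr*t
    else: q=p[:2]/p[2]
    return K[0,0]*q[0]+K[0,2],K[1,1]*q[1]+K[1,2]
def toolyaw(s):
    R=Rn.from_rotvec(s["tcp_rot"]).as_matrix(); return R
def plan(s,target,yaw_y=None):
    """mm slide in tool axes to world target; yaw_y: desired world direction angle (deg) of tool y (mod 180)"""
    R=toolyaw(s); d=R.T@(np.asarray(target)-s["tcp_pos"])*1000
    out=[d.round(1)]
    if yaw_y is not None:
        cur=np.degrees(np.arctan2(R[1,1],R[0,1])); dt=-(yaw_y-cur)  # tool z down => turn sign flips
        dt=(dt+90)%180-90; out.append(round(dt,2))
    return out
E
python3 - <<'E'
from plant import *
from h import *
s=read_state();R=toolyaw(s);print(R.round(4))
c=get_calibration("top")
for n,uv,z in [("plugtop",(285,213),.091),("box",(287,218),.048),("slice",(195,233),.026),("plate",(368,182),0.004),("blank",(366,238),.004)]: print(n,onplane(c,uv,z).round(4))
w=get_calibration("wrist");V=w["view"]; 
o=-V[:3,:3].T@V[:3,3]; print("cam in tool",(R.T@(o-s["tcp_pos"])).round(4),(V[:3,:3]@R).round(3))
im=cv2.imread("pics/top0.png"); cr=im[140:300,150:410]; cv2.imwrite("pics/top0z.png",cv2.resize(cr,None,fx=3,fy=3,interpolation=cv2.INTER_CUBIC)[:600,:800])
E
```

```text
[[-9.095e-01  4.157e-01 -4.000e-04]
 [ 4.157e-01  9.095e-01 -1.100e-03]
 [-1.000e-04 -1.200e-03 -1.000e+00]]
plugtop [ 0.5161 -0.0108  0.091 ]
box [ 0.5089 -0.016   0.048 ]
slice [0.4748 0.2499 0.026 ]
plate [ 0.6185 -0.2587  0.004 ]
blank [ 0.4517 -0.2442  0.004 ]
cam in tool [ 0.0747  0.0008 -0.1415] [[-0.001  1.     0.001]
 [ 0.956  0.001  0.293]
 [ 0.293  0.002 -0.956]]
```

View pics/top0z.png

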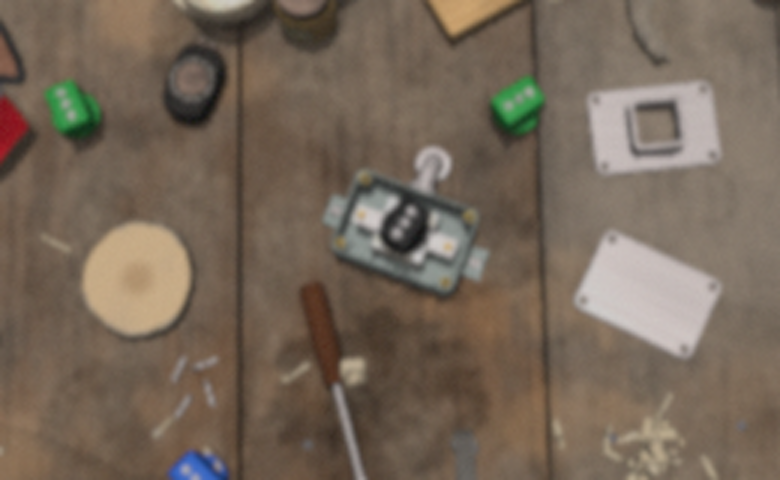

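Run:
```python
from plant import *
from h import *
s=read_state()
print(plan(s,[0.48,0.0,0.30],90))
```

```text
[array([-436.5, -525.2,  -68.7]), np.float64(-24.57)]
```

Request:
{"name": "send_rows", "arguments": {"claw": [-1, -1, -1, -1, -1, -1, -1, -1, -1, -1, -1, -1, -1, -1, -1, -1, -1], "slide": [[-20, -25, -15], [-36, -43, -15], [-36, -43, -15], [-36, -43, -10], [-36, -43, -5], [-36, -43, -5], [-36, -43, -4], [-36, -43, 0], [-36, -43, 0], [-36, -43, 0], [-36, -43, 0], [-36, -43, 0], [-20, -27, 0], [0, 0, 0], [0, 0, 0], [0, 0, 0], [0, 0, 0]], "turn": [0, 0, 0, 0, 0, 0, 0, 0, 0, 0, 0, 0, 0, -10, -10, -4.5, 0]}}

```text
time_s: 2.28
tcp_pos: [0.4796, 0.0005, 0.3002]
tcp_rot: [-0.003, -3.141, -0.0]
wrist_force: [-0.0, -0.4, 0.4]
finger_gap: 0.0853
```

Run:
```python
from plant import *
from h import *
s=read_state(); w=get_calibration("wrist")
cv2.imwrite("pics/w1.png",capture("wrist")[:,:,::-1])
import pickle; pickle.dump((s,w),open("w1.pkl","wb"))
print(s["time_s"],s["tcp_pos"],plan(s,[.5,0,.3],90))
for p in [(.516,-.011,.091),(.509,-.016,.048),(.475,.25,.026),(.6185,-.2587,.004)]: print(proj(w,p,True))
```

```text
2.275 [0.479587   0.00048351 0.30021952] [array([-20.4,  -0.4,   0.2]), np.float64(-0.12)]
(np.float64(270.6061926512786), np.float64(218.09798880876525))
(np.float64(267.6105621795593), np.float64(202.434192252112))
(np.float64(455.09742574812947), np.float64(176.258582710065))
(np.float64(121.4624952312488), np.float64(262.29213436189036))
```

View pics/w1.png

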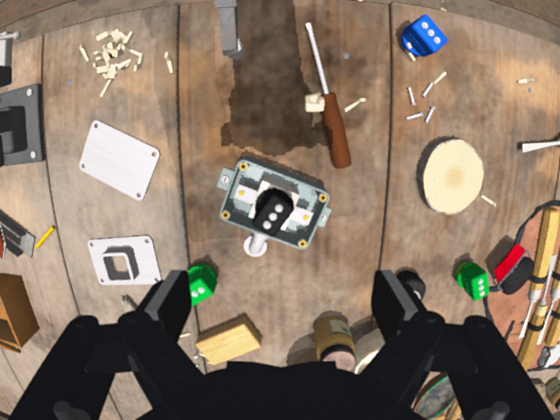

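Run:
```python
import cv2
im=cv2.imread("pics/w1.png")
cv2.imwrite("pics/w1a.png",cv2.resize(im[145:265,205:345],None,fx=5,fy=5,interpolation=cv2.INTER_CUBIC))
cv2.imwrite("pics/w1b.png",cv2.resize(im[225:300,75:175],None,fx=7,fy=7,interpolation=cv2.INTER_CUBIC))
```

```text
(no output)
```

View pics/w1a.png

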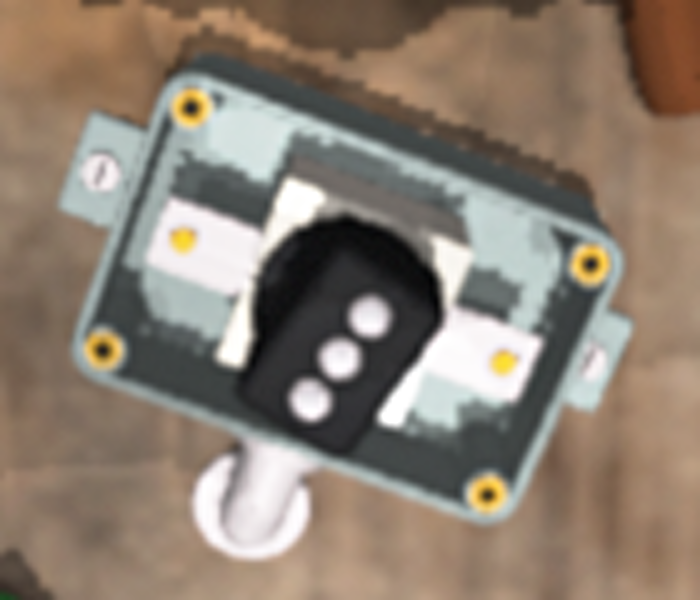

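View pics/w1b.png

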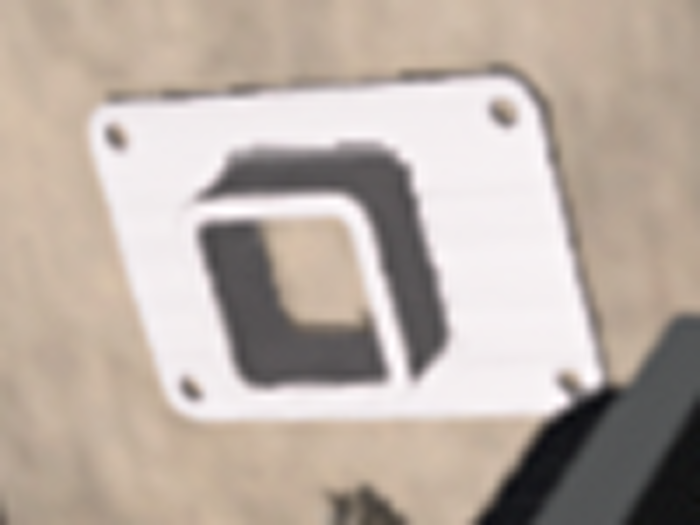

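Run:
```python
from h import *
import pickle
s,w=pickle.load(open("w1.pkl","rb"))
def P(px,o,f,z): return np.array([onplane(w,((x+.5)/f-.5+o[0],(y+.5)/f-.5+o[1]),z,True) for x,y in px])
b=P([(190,106),(590,264),(486,494),(102,350)],(205,145),5,.048)
print("box",b.round(4),b.mean(0).round(4))
def a(v): return np.degrees(np.arctan2(v[1],v[0]))
print("edges",[ (np.linalg.norm(b[i]-b[i-1])*1000).round(1) for i in range(4)],"xdir",a(b[2]-b[1]),a(b[3]-b[0]),"ydir",a(b[0]-b[1])-90+180,a(b[3]-b[2])+90)
d=P([(370,316),(340,357),(310,400)],(205,145),5,.091)
print("plug",d.round(4),a(d[2]-d[0]))
p=P([(115,135),(503,112),(570,382),(190,386)],(75,225),7,.004)
print("plate",p.round(4),p.mean(0).round(4),[ (np.linalg.norm(p[i]-p[i-1])*1000).round(1) for i in range(4)],a(p[2]-p[1]),a(p[3]-p[0]),a(p[0]-p[1]),a(p[3]-p[2]))
im=cv2.imread("pics/w1.png"); hsv=cv2.cvtColor(im,cv2.COLOR_BGR2HSV)
sl=im[130:225,405:495]; cv2.imwrite("pics/w1c.png",cv2.resize(sl,None,fx=6,fy=6,interpolation=cv2.INTER_CUBIC))
```

```text
box [[ 0.4624 -0.0461  0.048 ]
 [ 0.5026  0.0529  0.048 ]
 [ 0.5644  0.0278  0.048 ]
 [ 0.5248 -0.0709  0.048 ]] [ 0.5135 -0.0091  0.048 ]
edges [np.float64(67.1), np.float64(106.9), np.float64(66.7), np.float64(106.3)] xdir -22.162899470092622 -21.640927075523326 ydir -22.106389189144153 -21.881374531904555
plug [[ 0.5039 -0.0019  0.091 ]
 [ 0.5135 -0.0087  0.091 ]
 [ 0.5238 -0.0157  0.091 ]] -34.78741292740421
plate [[ 0.5878 -0.3128  0.004 ]
 [ 0.5794 -0.2062  0.004 ]
 [ 0.6461 -0.2004  0.004 ]
 [ 0.6539 -0.3068  0.004 ]] [ 0.6168 -0.2565  0.004 ] [np.float64(66.4), np.float64(106.9), np.float64(66.9), np.float64(106.7)] 5.03892925546403 5.236442535636284 -85.51871624695042 -85.76075918689638
```

View pics/w1c.png

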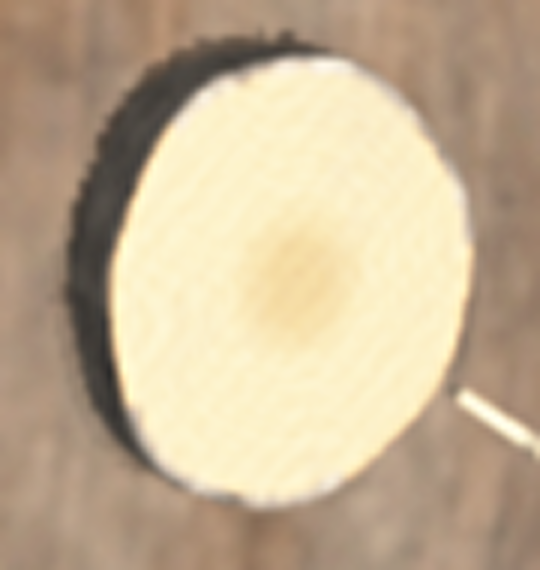

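Request:
{"name": "send_rows", "arguments": {"claw": [-1, -1, -1, -1, -1, -1, -1], "slide": [[-34, -9.5, 0], [0, 0, 30], [0, 0, 40], [0, 0, 40], [0, 0, 30], [0, 0, 20], [0, 0, 0]], "turn": [0, 10, 10, 10, 4.8, 0, 0]}}

```text
time_s: 3.2
tcp_pos: [0.513, -0.0088, 0.1391]
tcp_rot: [-0.942, -2.994, 0.002]
wrist_force: [-0.0, -0.6, 0.1]
finger_gap: 0.0855
```

Run:
```python
from plant import *
from h import *
s=read_state(); w=get_calibration("wrist")
cv2.imwrite("pics/w2.png",capture("wrist")[:,:,::-1])
import pickle; pickle.dump((s,w),open("w2.pkl","wb"))
print(s["time_s"],s["tcp_pos"],s["q"].round(2),plan(s,[.5136,-.0090,.057],55.2))
for p in [(.5136,-.0089,.091),(.5135,-.0091,.048),(.475,.25,.026),(.6185,-.2587,.004)]: print(proj(w,p,True))
```

```text
3.2 [ 0.51295018 -0.00880014  0.13914967] [-0.24  0.49  0.2   2.17 -0.2   0.49  1.08] [array([-0.8,  0.4, 82.1]), np.float64(-0.12)]
(np.float64(280.77785067003356), np.float64(241.5134097350257))
(np.float64(280.69026513446806), np.float64(220.50061312790226))
(np.float64(492.14330176467814), np.float64(21.216646542700317))
(np.float64(166.00142554722424), np.float64(382.5440726783088))
```

View pics/w2.png

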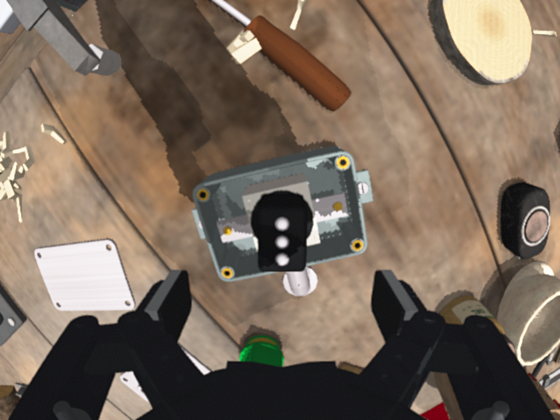

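Request:
{"name": "send_rows", "arguments": {"claw": [-1, -1, -1, -1, -1, 1, 1, 1, 1, 1, 1], "slide": [[-0.5, 0.5, 25], [0, 0, 25], [0, 0, 20], [0, 0, 12], [0, 0, 0], [0, 0, 0], [0, 0, 0], [0, 0, 0], [0, 0, 0], [0, 0, 0], [0, 0, 0]], "turn": [0, 0, 0, 0, 0, 0, 0, 0, 0, 0, 0], "force": 70}}

```text
time_s: 4.62
tcp_pos: [0.5146, -0.0088, 0.059]
tcp_rot: [0.941, 2.997, 0.001]
wrist_force: [-1.5, -0.2, 7.8]
finger_gap: 0.0311
```

Run:
```python
from plant import *
from h import *
s=read_state(); w=get_calibration("wrist")
cv2.imwrite("pics/w3.png",capture("wrist")[:,:,::-1])
import pickle; pickle.dump((s,w),open("w3.pkl","wb"))
print(s["time_s"],s["tcp_pos"],s["finger_gap"],s["wrist_force"],plan(s,[.5136,-.0090,.057],55.2))
```

```text
4.625 [ 0.51460844 -0.00880507  0.05895718] 0.03106787144995652 [-1.54364881 -0.2334619   7.84357285] [array([ 0.7, -0.7,  2. ]), np.float64(-0.07)]
```

View pics/w3.png

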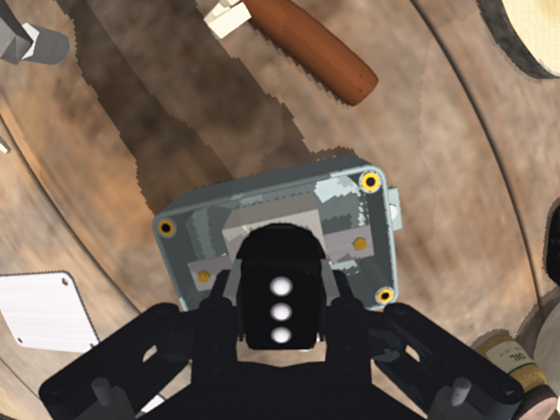

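Request:
{"name": "send_rows", "arguments": {"claw": [1, 1, 1, 1, 1, 1, 1, 1, 1, 1, 1], "slide": [[0, 0, -2], [0, 0, -2], [0, 0, -2], [0, 0, -3], [0, 0, -4], [0, 0, -5], [0, 0, -8], [0, 0, -15], [0, 0, -20], [0, 0, -15], [0, 0, 0]], "turn": [0, 0, 0, 0, 0, 0, 0, 0, 0, 0, 0]}}

```text
time_s: 6.05
tcp_pos: [0.5151, -0.0087, 0.1357]
tcp_rot: [0.94, 2.995, 0.002]
wrist_force: [-0.3, 0.3, -1.4]
finger_gap: 0.031
```

Run:
```python
from plant import *
from h import *
import pickle
s,w1=pickle.load(open("w1.pkl","rb"))
sl=np.array([onplane(w1,p,.026,True) for p in [((x+.5)/6-.5+405,(y+.5)/6-.5+130) for x,y in [(115,280),(472,245),(325,58),(265,503),(425,430),(165,140)]]]); print(sl.round(4))
(c),r=cv2.minEnclosingCircle(sl[:,:2].astype(np.float32)); print(c,r)
s=read_state(); w=get_calibration("wrist")
cv2.imwrite("pics/w4.png",capture("wrist")[:,:,::-1])
cv2.imwrite("pics/s4.png",cv2.resize(capture("side")[100:270,180:420,::-1],None,fx=3,fy=3))
print(s["time_s"],s["tcp_pos"],s["finger_gap"],s["wrist_force"],plan(s,[c[0],c[1],.12]))
```

```text
[[0.4768 0.1983 0.026 ]
 [0.4641 0.3003 0.026 ]
 [0.4216 0.251  0.026 ]
 [0.5305 0.2468 0.026 ]
 [0.5115 0.2927 0.026 ]
 [0.4437 0.2086 0.026 ]]
(0.47615304589271545, 0.25112003087997437) 0.05464581027626991
6.05 [ 0.51511184 -0.00871493  0.13567837] 0.031005157630749992 [-0.34665114  0.27273431 -1.36206116] [array([180.5, 190.9,  15.6])]
```

View pics/w4.png

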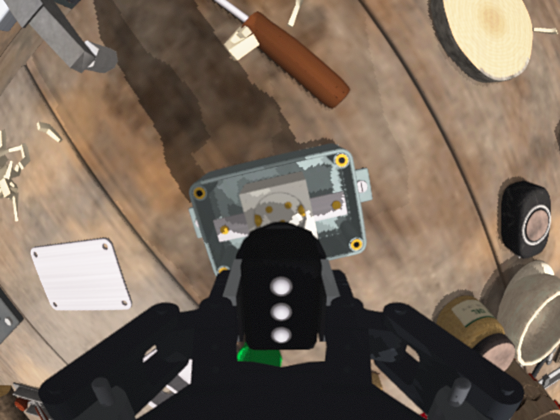

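View pics/s4.png

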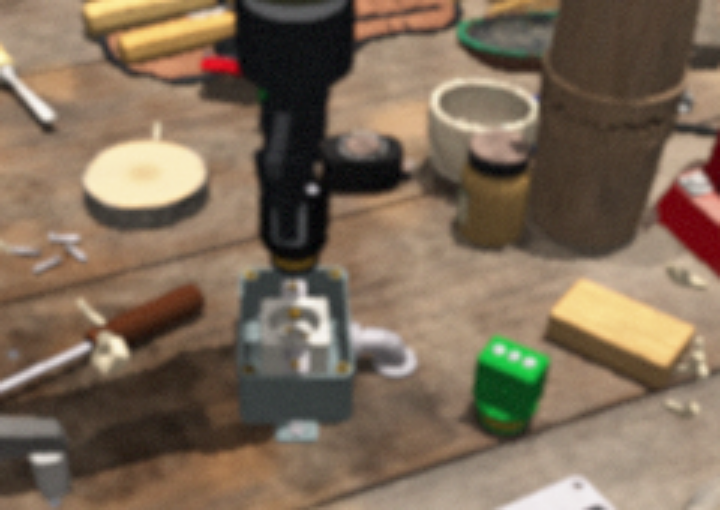

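Request:
{"name": "send_rows", "arguments": {"claw": [1, 1, 1, 1, 1, 1, 1, 1, 1, 1, 1, 1], "slide": [[15, 16, 0], [30, 32, 0], [35, 37, 0], [35, 37, 0], [35, 37, 0], [20, 21, 0], [10, 11, 10], [0, 0, 25], [0, 0, 20], [0, 0, 12], [0, 0, 8], [0, 0, 0]], "turn": [0, 0, 0, 0, 0, 0, 0, 0, 0, 0, 0, 0]}}

```text
time_s: 7.65
tcp_pos: [0.4759, 0.2503, 0.0589]
tcp_rot: [-0.942, -2.997, 0.001]
wrist_force: [0.1, -0.2, -0.8]
finger_gap: 0.0305
```

Run:
```python
from plant import *
from h import *
s=read_state()
cv2.imwrite("pics/w5.png",capture("wrist")[:,:,::-1])
cv2.imwrite("pics/s5.png",cv2.resize(capture("side")[90:220,160:320,::-1],None,fx=4,fy=4))
print(s["time_s"],s["tcp_pos"],s["finger_gap"],s["wrist_force"],plan(s,[.477,.251,.0555]))
```

```text
7.65 [0.47592442 0.25032346 0.0588694 ] 0.030535324687604126 [ 0.06434666 -0.18600293 -0.75364438] [array([-0.5,  1.2,  3.4])]
```

View pics/s5.png

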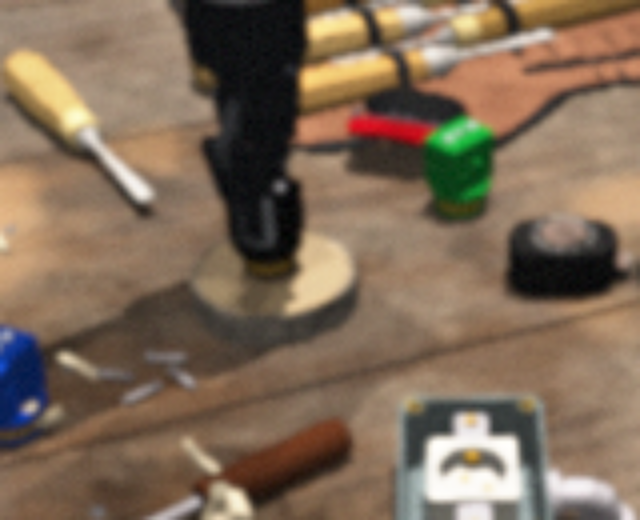

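Request:
{"name": "send_rows", "arguments": {"claw": [1, 1, 1, 1], "slide": [[0, 0, 2], [0, 0, 1], [0, 0, 0.5], [0, 0, 0]], "turn": [0, 0, 0, 0]}}

```text
time_s: 8.25
tcp_pos: [0.4759, 0.2509, 0.0558]
tcp_rot: [0.941, 2.997, 0.0]
wrist_force: [0.1, -0.3, -1.0]
finger_gap: 0.0313
```

Request:
{"name": "send_rows", "arguments": {"claw": [1, 1], "slide": [[0, 0, 0.8], [0, 0, 0]], "turn": [0, 0]}}

```text
time_s: 8.5
tcp_pos: [0.4759, 0.2508, 0.055]
tcp_rot: [0.941, 2.997, 0.0]
wrist_force: [0.3, -0.1, 0.3]
finger_gap: 0.0312
```

Request:
{"name": "send_rows", "arguments": {"claw": [1, 1], "slide": [[0, 0, 0.5], [0, 0, 0]], "turn": [0, 0]}}

```text
time_s: 8.75
tcp_pos: [0.4759, 0.2508, 0.055]
tcp_rot: [0.941, 2.997, 0.001]
wrist_force: [-1.1, -0.1, 6.5]
finger_gap: 0.0311
```

Request:
{"name": "send_rows", "arguments": {"claw": [0.2, 0, -0.3, -1, -1, -1, -1, -1, -1, -1, -1], "slide": [[0, 0, -0.4], [0, 0, 0], [0, 0, 0], [0, 0, 0], [0, 0, 0], [0, 0, -10], [0, 0, -20], [0, 0, -30], [0, 0, -40], [0, 0, -40], [0, 0, 0]], "turn": [0, 0, 0, 0, 0, 0, 0, 0, 0, 0, 0]}}

```text
time_s: 10.12
tcp_pos: [0.4772, 0.2515, 0.1982]
tcp_rot: [0.94, 2.994, 0.007]
wrist_force: [1.0, -0.1, -1.2]
finger_gap: 0.0855
```

Run:
```python
from plant import *
from h import *
s=read_state(); w=get_calibration("wrist")
cv2.imwrite("pics/w6.png",capture("wrist")[:,:,::-1])
cv2.imwrite("pics/s6.png",cv2.resize(capture("side")[90:220,160:320,::-1],None,fx=4,fy=4))
print(s["time_s"],s["tcp_pos"],s["finger_gap"],s["wrist_force"])
print(plan(s,[.6,-.2565,.22],95.2))
# final plan: collar grasp options
```

```text
10.125 [0.47719904 0.25147922 0.19824554] 0.08554255446772989 [ 1.03559545 -0.13006476 -1.16948306]
[array([-391.2, -346.4,  -22.9]), np.float64(-40.07)]
```

View pics/s6.png

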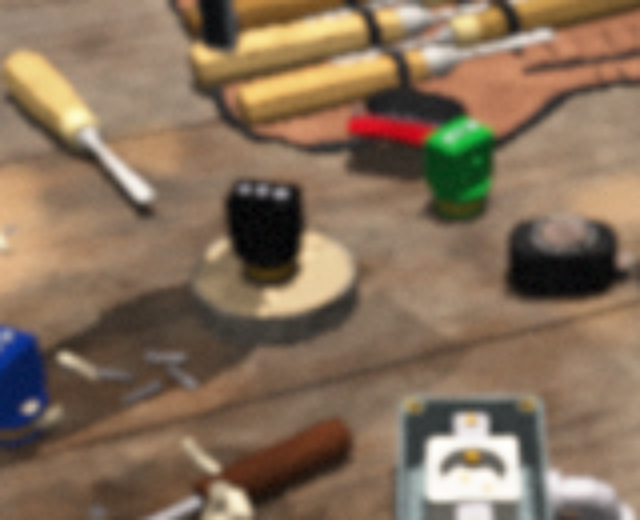

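View pics/w6.png

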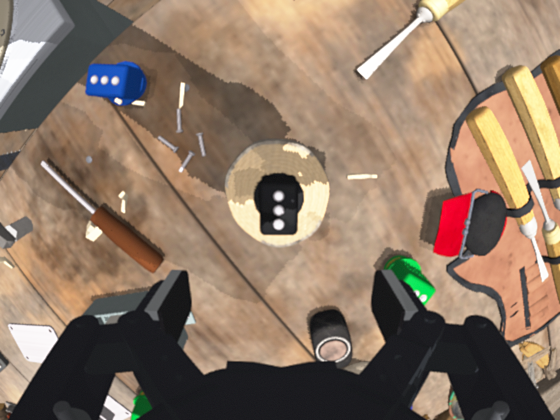

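Request:
{"name": "send_rows", "arguments": {"claw": [-1, -1, -1, -1, -1, -1, -1, -1, -1, -1, -1, -1, -1, -1, -1, -1], "slide": [[-20, -17, 0], [-40, -33, 0], [-43, -36, 0], [-43, -36, 0], [-43, -36, 0], [-43, -36, 0], [-43, -36, 0], [-43, -36, 0], [-43, -36, 0], [-30, -25, 0], [-13, -10, 0], [0, 0, 0], [0, 0, 0], [0, 0, 0], [0, 0, 0], [0, 0, 0]], "turn": [0, 0, 0, 0, 0, 0, 0, 0, 0, 0, 0, -10, -10, -10, -9.5, 0]}}

```text
time_s: 12.22
tcp_pos: [0.6143, -0.2554, 0.1941]
tcp_rot: [0.127, -3.138, -0.002]
wrist_force: [-0.2, -0.3, -0.4]
finger_gap: 0.0851
```

Run:
```python
from plant import *
from h import *
s=read_state(); w=get_calibration("wrist")
cv2.imwrite("pics/w7.png",capture("wrist")[:,:,::-1])
import pickle; pickle.dump((s,w),open("w7.pkl","wb"))
print(s["time_s"],s["tcp_pos"],s["q"].round(2),plan(s,[.6168,-.2565,.004],94.7))
```

```text
12.225 [ 0.61433708 -0.25542133  0.19414403] [ 0.25  0.57  0.09  1.78 -0.07  0.8   2.03] [array([ -2.6,  -1.6, 190.1]), np.float64(-0.07)]
```

View pics/w7.png

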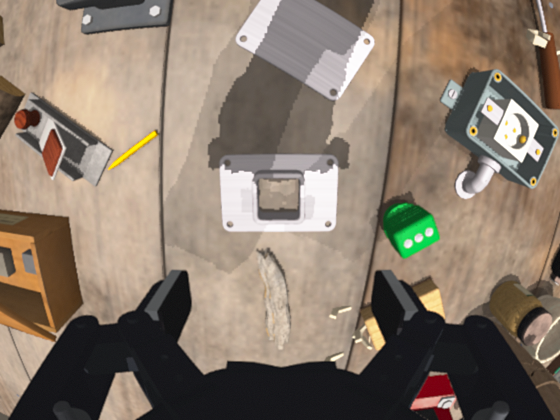

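Run:
```python
import cv2
im=cv2.imread("pics/w7.png")
cv2.imwrite("pics/w7a.png",cv2.resize(im[145:240,210:350],None,fx=5,fy=5,interpolation=cv2.INTER_CUBIC))
```

```text
(no output)
```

View pics/w7a.png

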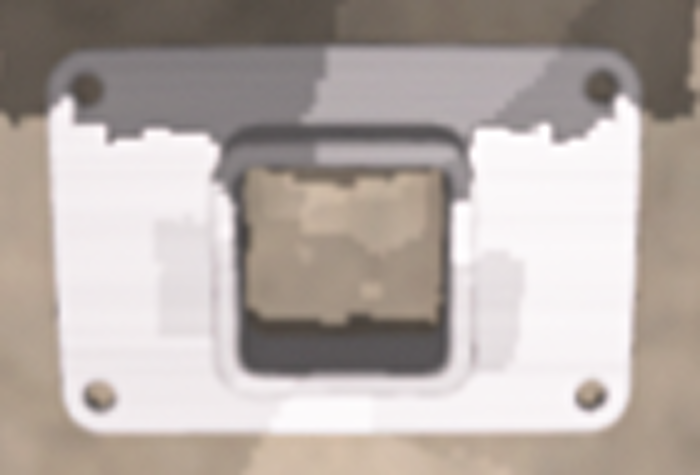

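Run:
```python
from h import *
import pickle
s,w=pickle.load(open("w7.pkl","rb"))
def P(px,o,f,z): return np.array([onplane(w,((x+.5)/f-.5+o[0],(y+.5)/f-.5+o[1]),z,True) for x,y in px])
def a(v): return np.degrees(np.arctan2(v[1],v[0]))
p=P([(86,88),(600,85),(590,395),(98,396)],(210,145),5,.004)
print("plate",p.round(4),p.mean(0).round(4),[ (np.linalg.norm(p[i]-p[i-1])*1000).round(1) for i in range(4)],a(p[2]-p[1]),a(p[3]-p[0]),a(p[0]-p[1])+90,a(p[3]-p[2])+90)
print(plan(s,[*p.mean(0)[:2],.004],a(p[1]-p[0])/2+a(p[2]-p[3])/2))
b=P([((474.0),(131)),(497,76.5),(556,105.5)],(0,0),1,.048);print(b.round(4))
```

```text
plate [[ 0.5886 -0.313   0.004 ]
 [ 0.5797 -0.2072  0.004 ]
 [ 0.6468 -0.2015  0.004 ]
 [ 0.6555 -0.3078  0.004 ]] [ 0.6176 -0.2574  0.004 ] [np.float64(67.0), np.float64(106.2), np.float64(67.3), np.float64(106.7)] 4.838506084660844 4.443001514031857 4.844801839664683 4.6774822442705215
[array([ -3.3,  -2.5, 190.1]), np.float64(-0.13)]
[[ 0.5259 -0.0701  0.048 ]
 [ 0.464  -0.047   0.048 ]
 [ 0.4722  0.0494  0.048 ]]
```

Request:
{"name": "send_rows", "arguments": {"claw": [-1, -1, -1, -1, -1, -1, -1], "slide": [[-3.3, -2.3, 10], [0, 0, 30], [0, 0, 40], [0, 0, 40], [0, 0, 25], [0, 0, 5], [0, 0, 0]], "turn": [0, 0, 0, 0, 0, 0, 0]}}

```text
time_s: 13.15
tcp_pos: [0.6183, -0.2586, 0.0448]
tcp_rot: [0.126, -3.139, 0.0]
wrist_force: [0.1, -0.0, -0.1]
finger_gap: 0.0851
```

Run:
```python
from plant import *
from h import *
s=read_state(); w=get_calibration("wrist")
cv2.imwrite("pics/w8.png",capture("wrist")[:,:,::-1])
import pickle; pickle.dump((s,w),open("w8.pkl","wb"))
print(s["time_s"],s["tcp_pos"],plan(s,[.6176,-.2574,.0045],94.7))
```

```text
13.15 [ 0.61833906 -0.25858991  0.04483727] [array([ 0.6,  1.2, 40.3]), np.float64(-0.1)]
```

View pics/w8.png

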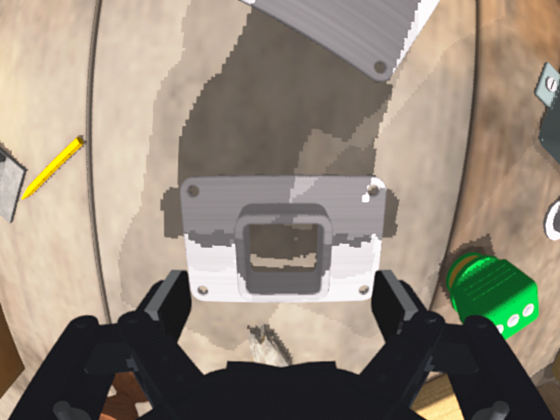

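Request:
{"name": "send_rows", "arguments": {"claw": [-1, -1, -1, -1, -1, 0, 1, 1, 1, 1], "slide": [[0.5, 1, 15], [0, 0, 15], [0, 0, 7], [0, 0, 3], [0, 0, 0], [0, 0, 0], [0, 0, 0], [0, 0, 0], [0, 0, 0], [0, 0, 0]], "turn": [0, 0, 0, 0, 0, 0, 0, 0, 0, 0], "force": 60}}

```text
time_s: 14.45
tcp_pos: [0.6179, -0.2579, 0.0056]
tcp_rot: [-0.127, 3.138, -0.001]
wrist_force: [-1.2, -0.0, 6.1]
finger_gap: 0.0507
```

Run:
```python
from plant import *
from h import *
s=read_state(); w=get_calibration("wrist")
cv2.imwrite("pics/w9.png",capture("wrist")[:,:,::-1])
import pickle; pickle.dump((s,w),open("w9.pkl","wb"))
print(s["time_s"],s["tcp_pos"],s["finger_gap"],s["wrist_force"],s["torque"],plan(s,[.6176,-.2574,.0045],94.7))
```

```text
14.45 [ 0.6179178  -0.25787011  0.0055892 ] 0.05065209251566915 [-1.24059708 -0.00676117  6.07586893] [ 0.13023841  0.18857771 -0.00100691] [array([0.3, 0.5, 1.1]), np.float64(-0.07)]
```

View pics/w9.png

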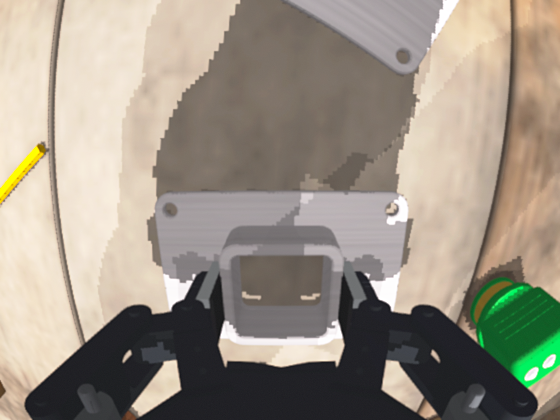

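Request:
{"name": "send_rows", "arguments": {"claw": [1, 1, 1, 1, 1, 1, 1, 1], "slide": [[0, 0, -5], [0, 0, -15], [0, 0, -25], [0, 0, -30], [0, 0, -30], [0, 0, -25], [0, 0, -10], [0, 0, 0]], "turn": [0, 0, 0, 0, 0, 0, 0, 0]}}

```text
time_s: 15.5
tcp_pos: [0.6178, -0.2577, 0.1456]
tcp_rot: [-0.127, 3.138, -0.001]
wrist_force: [-0.6, -0.2, -2.4]
finger_gap: 0.0505
```

Run:
```python
from plant import *
from h import *
s=read_state(); w=get_calibration("wrist")
cv2.imwrite("pics/w10.png",capture("wrist")[:,:,::-1])
cv2.imwrite("pics/s10.png",cv2.resize(capture("side")[130:340,260:460,::-1],None,fx=2.8,fy=2.8))
import pickle; pickle.dump((s,w),open("w10.pkl","wb"))
print(s["time_s"],s["tcp_pos"],s["finger_gap"],s["wrist_force"],s["torque"])
```

```text
15.5 [ 0.61775568 -0.25774289  0.14558566] 0.050544197518648 [-0.55968437 -0.18056714 -2.44858508] [ 0.02813647 -0.01996936 -0.02011416]
```

View pics/w10.png

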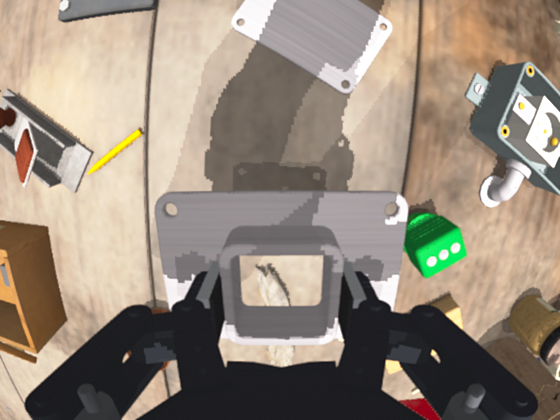

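View pics/s10.png

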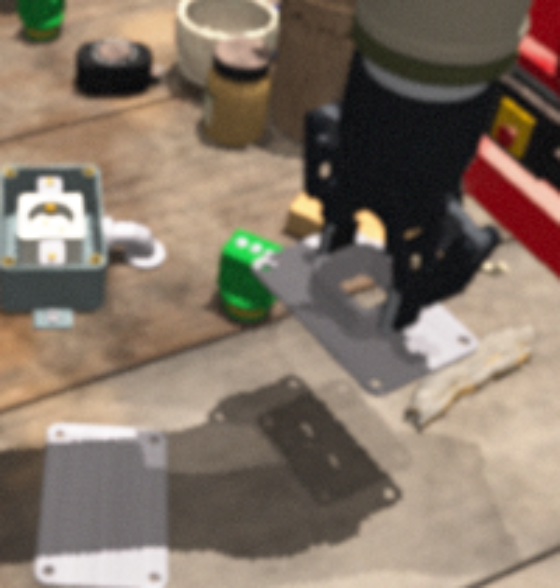

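```bash
cat > ph.py <<'E'
from h import *
def holes(img,guesses,win=11):
    g=cv2.cvtColor(img,cv2.COLOR_BGR2GRAY)
    for i,(x,y) in enumerate(guesses):
        c=img[y-20:y+20,x-20:x+20]; yield c
E
python3 - <<'E'
from h import *
for n in (9,10):
    im=cv2.imread(f"pics/w{n}.png")
    c=np.hstack([im[189:229,150:190],im[188:228,372:412]]); cv2.imwrite(f"pics/w{n}h.png",cv2.resize(c,None,fx=8,fy=8,interpolation=cv2.INTER_CUBIC))
E
```

```text
(no output)
```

View pics/w9h.png

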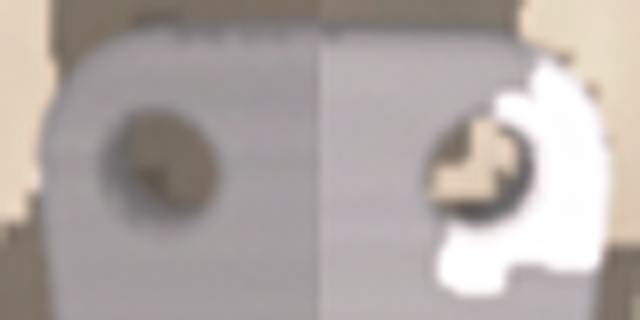

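View pics/w10h.png

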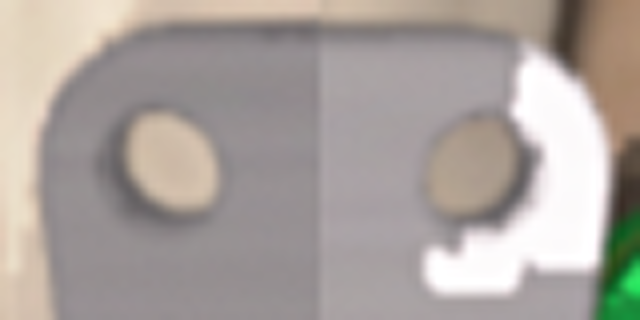

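Run:
```python
from h import *
import pickle
for n,z in ((9,.004),(10,.144)):
    s,w=pickle.load(open(f"w{n}.pkl","rb")); R=toolyaw(s)
    h=np.array([onplane(w,p,z,True) for p in [(169.7,209.6),(391.7,208.2)]])
    t=(h-s["tcp_pos"])@R*1000
    d=h[1]-h[0]; yaw=np.degrees(np.arctan2(d[1],d[0]))-90
    c=h.mean(0)+.0335*np.array([np.cos(np.radians(yaw)),np.sin(np.radians(yaw)),0])
    print(n,h.round(4),t.round(1),np.linalg.norm(d),"yaw",yaw,"c",c.round(4),"tool",((c-s["tcp_pos"])@R*1000).round(1))
    print(np.degrees(np.arctan2(R[1,1],R[0,1])), R[:,2].round(4))
```

```text
9 [[ 0.5889 -0.313   0.004 ]
 [ 0.5798 -0.2077  0.004 ]] [[ 33.4 -52.6   1.6]
 [ 34.   53.1   1.5]] 0.10566993544871943 yaw 4.957546909563661 c [ 0.6177 -0.2574  0.004 ] tool [0.2 0.4 1.6]
94.6308931163077 [ 9.e-04 -3.e-04 -1.e+00]
10 [[ 0.5887 -0.3128  0.144 ]
 [ 0.5796 -0.2076  0.144 ]] [[ 33.4 -52.6   1.6]
 [ 34.   53.1   1.5]] 0.10565509250166277 yaw 4.962499595789893 c [ 0.6175 -0.2573  0.144 ] tool [0.2 0.4 1.6]
94.63658907850866 [ 1.1e-03 -4.0e-04 -1.0e+00]
```

Request:
{"name": "send_rows", "arguments": {"claw": [1, 1, 1, 1, 1, 1, 1, 1, 1, 1, 1, 1, 1, 1], "slide": [[6, 18, 0], [12, 36, 0], [14, 44, 0], [14, 44, 0], [14, 44, 0], [12, 36, 0], [8, 22, 0], [4, 12, 0], [0, 0, 0], [0, 0, 0], [0, 0, 0], [0, 0, 0], [0, 0, 0], [0, 0, 0]], "turn": [0, 0, 0, 0, 0, 0, 0, 0, 5, 8, 8, 5.6, 0, 0]}}

```text
time_s: 17.35
tcp_pos: [0.5131, -0.0094, 0.1448]
tcp_rot: [-0.595, -3.085, 0.0]
wrist_force: [-0.2, 0.5, -2.8]
finger_gap: 0.0511
```

Run:
```python
from plant import *
from h import *
s=read_state(); w=get_calibration("wrist")
cv2.imwrite("pics/w11.png",capture("wrist")[:,:,::-1])
import pickle; pickle.dump((s,w),open("w11.pkl","wb"))
R=toolyaw(s)
print(s["time_s"],s["tcp_pos"],s["finger_gap"],s["wrist_force"],s["q"].round(2),R[:,2].round(4),plan(s,[.5135,-.0091,.09],68.0))
```

```text
17.35 [ 0.51309952 -0.00938763  0.14477153] 0.05109468184030125 [-0.19820438  0.49290945 -2.8212155 ] [-0.26  0.49  0.24  2.17 -0.23  0.51  1.34] [-2.e-04 -1.e-04 -1.e+00] [array([-0.3,  0.4, 54.8]), np.float64(0.15)]
```

View pics/w11.png

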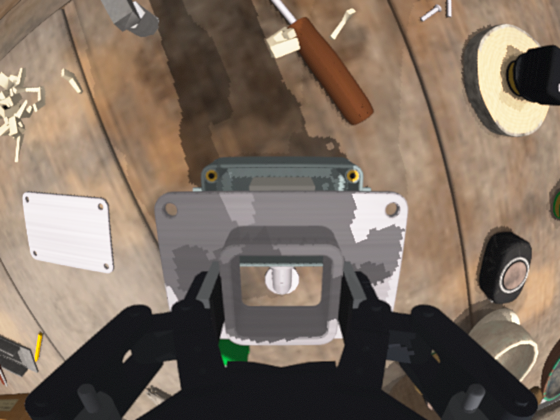

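Run:
```python
from h import *
import pickle
s,w=pickle.load(open("w11.pkl","rb")); R=toolyaw(s)
im=cv2.imread("pics/w11.png"); hsv=cv2.cvtColor(im,cv2.COLOR_BGR2HSV)
c=np.hstack([im[155:195,190:230],im[155:195,333:373]]); cv2.imwrite("pics/w11h.png",cv2.resize(c,None,fx=8,fy=8,interpolation=cv2.INTER_CUBIC))
```

```text
(no output)
```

View pics/w11h.png

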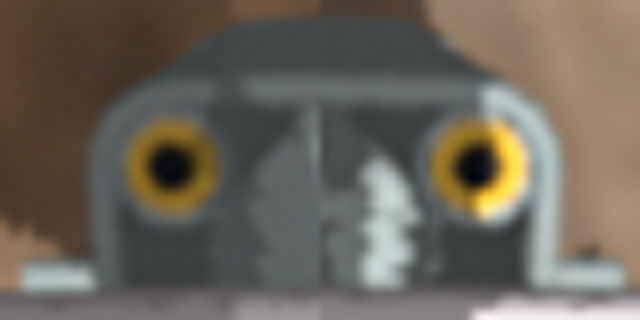

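Run:
```python
from h import *
import pickle
s,w=pickle.load(open("w11.pkl","rb")); R=toolyaw(s)
h=np.array([onplane(w,p,.048,True) for p in [(211.06,175.3),(352.2,175.3)]])
print(h.round(4),((h-s["tcp_pos"])@R*1000).round(1), np.linalg.norm(h[1]-h[0]))
h=np.array([onplane(w,p,s["tcp_pos"][2]-.0016,True) for p in [(169.7,209.6),(391.7,208.2)]])
print(((h-s["tcp_pos"])@R*1000).round(1))
```

```text
[[ 0.463  -0.0455  0.048 ]
 [ 0.5026  0.0532  0.048 ]] [[ 33.  -52.2  96.8]
 [ 33.   54.2  96.8]] 0.10638255351363027
[[ 33.6 -52.5   1.6]
 [ 34.2  53.2   1.6]]
```

Request:
{"name": "send_rows", "arguments": {"claw": [1, 1, 1, 1, 1, 1, 1, 1], "slide": [[-0.7, 0.4, 10], [0, 0, 20], [0, 0, 20], [0, 0, 12], [0, 0, 8], [0, 0, 4], [0, 0, 0], [0, 0, 0]], "turn": [0.2, 0, 0, 0, 0, 0, 0, 0]}}

```text
time_s: 18.4
tcp_pos: [0.5143, -0.0092, 0.0713]
tcp_rot: [0.604, 3.082, 0.0]
wrist_force: [-0.9, 1.1, -2.8]
finger_gap: 0.0507
```

Run:
```python
from plant import *
from h import *
s=read_state(); w=get_calibration("wrist")
cv2.imwrite("pics/w12.png",capture("wrist")[:,:,::-1])
import pickle; pickle.dump((s,w),open("w12.pkl","wb"))
cv2.imwrite("pics/s12.png",cv2.resize(capture("side")[140:260,220:340,::-1],None,fx=5,fy=5,interpolation=cv2.INTER_CUBIC))
R=toolyaw(s)
print(s["time_s"],s["tcp_pos"],s["finger_gap"],s["wrist_force"],R[:,2].round(4),plan(s,[.5135,-.0091,.0636],68.0))
```

```text
18.4 [ 0.51428458 -0.0091924   0.07130513] 0.0506997280048813 [-0.92712402  1.14416916 -2.78108929] [ 8.e-04  1.e-04 -1.e+00] [array([ 0.8, -0.2,  7.7]), np.float64(-0.16)]
```

View pics/w12.png

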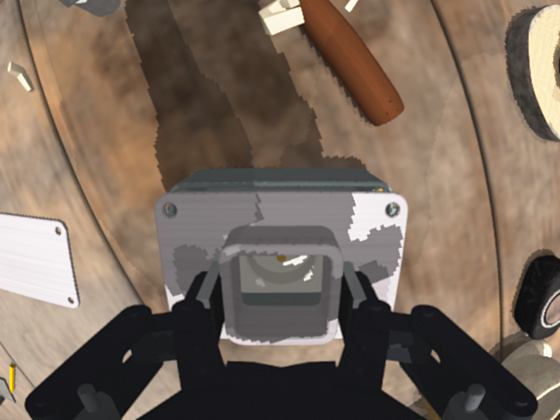

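View pics/s12.png

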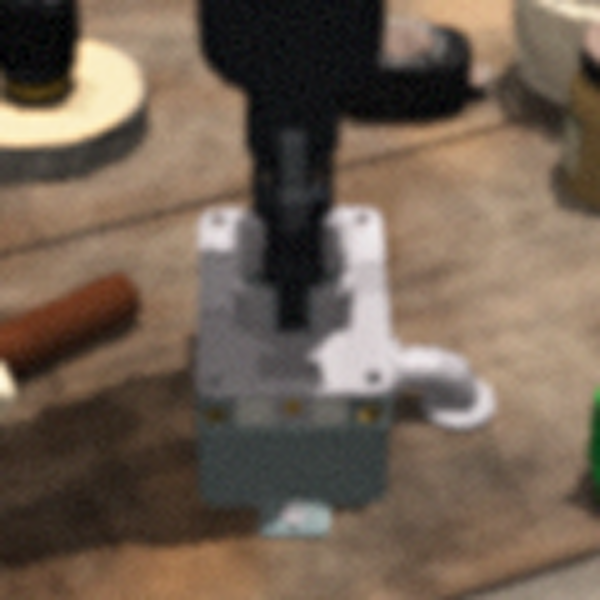

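Request:
{"name": "send_rows", "arguments": {"claw": [1, 1, 1, 1, 1], "slide": [[0.3, 0, 3], [0, 0, 3], [0, 0, 1.5], [0, 0, 0], [0, 0, 0]], "turn": [0, 0, 0, 0, 0]}}

```text
time_s: 19.12
tcp_pos: [0.5137, -0.0091, 0.0634]
tcp_rot: [0.604, 3.083, -0.0]
wrist_force: [-0.1, 0.2, -2.2]
finger_gap: 0.0508
```

Run:
```python
from plant import *
from h import *
s=read_state(); w=get_calibration("wrist")
im=capture("wrist")[:,:,::-1]; cv2.imwrite("pics/w13.png",im)
cv2.imwrite("pics/w13h.png",cv2.resize(np.hstack([im[189:229,150:190],im[188:228,372:412]]),None,fx=8,fy=8,interpolation=cv2.INTER_CUBIC))
sd=capture("side")[:,:,::-1]
cv2.imwrite("pics/s13.png",cv2.resize(sd[140:260,220:340],None,fx=5,fy=5,interpolation=cv2.INTER_CUBIC))
tp=capture("top")[:,:,::-1]; cv2.imwrite("pics/t13.png",tp)
R=toolyaw(s)
print(s["time_s"],s["tcp_pos"],s["finger_gap"],s["wrist_force"],s["torque"],R[:,2].round(4),plan(s,[.5135,-.0091,.0636],68.0))
# predicted plate-hole & thread pixels in side view
c=get_calibration("side"); yaw=np.radians(-21.9)
def W(x,y,z,cx,cy): return (cx+x*np.cos(yaw)-y*np.sin(yaw),cy+x*np.sin(yaw)+y*np.cos(yaw),z)
for sx,sy in ((-1,-1),(1,-1),(1,1),(-1,1)):
    a=np.array(proj(c,W(sx*.0335,sy*.0535,.062,.5137,-.0089))); b=np.array(proj(c,W(sx*.0335,sy*.0535,.048,.5137,-.0089)))
    print(((a-[220,140])*5).round(0),((b-[220,140])*5).round(0))
```

```text
19.125 [ 0.51374167 -0.00913844  0.0633833 ] 0.050848597000369 [-0.11212911  0.2133875  -2.20931745] [-0.03494266  0.03850035 -0.02360168] [ 0. -0. -1.] [array([ 0.2, -0.1, -0.2]), np.float64(-0.17)]
[208. 389.] [209. 413.]
[366. 387.] [365. 411.]
[354. 229.] [353. 253.]
[210. 231.] [211. 254.]
```

View pics/s13.png

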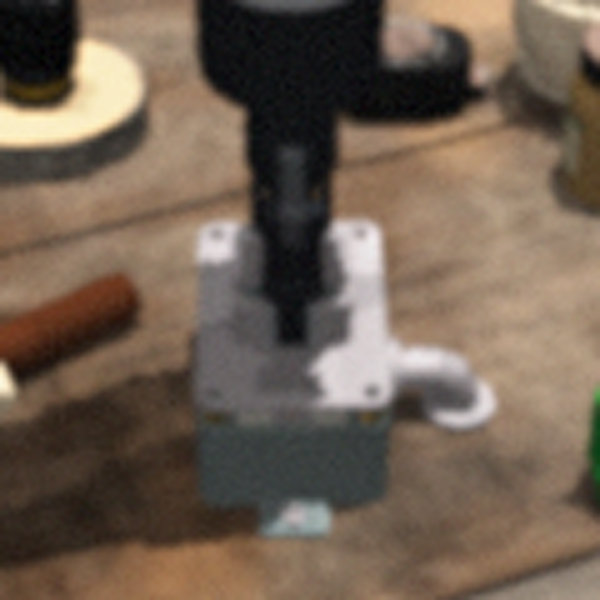

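View pics/w13h.png

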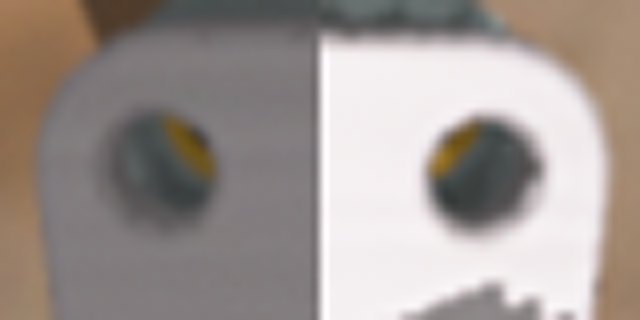

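View pics/t13.png

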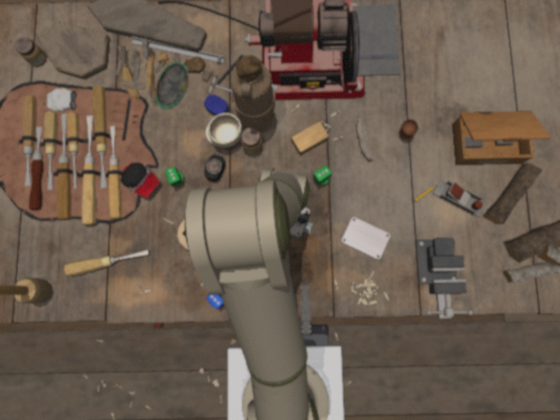

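Run:
```python
from plant import *
from h import *
w=get_calibration("wrist"); c=get_calibration("side")
sd=[capture("side").astype(float) for _ in range(6)]
m=np.mean(sd,0).astype(np.uint8)[:,:,::-1]
cv2.imwrite("pics/s14.png",cv2.resize(m[175:235,250:310],None,fx=10,fy=10,interpolation=cv2.INTER_CUBIC))
a=cv2.imread("pics/side0.png"); cv2.imwrite("pics/s0z.png",cv2.resize(a[175:235,250:310],None,fx=10,fy=10,interpolation=cv2.INTER_CUBIC))
yaw=np.radians(-21.9)
for sx,sy,o in ((-1,-1,(150,189)),(-1,1,(332,188))):
    for z in (.048,.058,.062):
        P=(.5137+sx*.0335*np.cos(yaw)-sy*.0535*np.sin(yaw),-.0089+sx*.0335*np.sin(yaw)+sy*.0535*np.cos(yaw),z)
        p=np.array(proj(w,P,True)); print(z,((p-o+.5)*8-.5).round(0))
print(read_state()["time_s"],read_state()["tcp_pos"])
```

```text
0.048 [215. 111.]
0.058 [166. 153.]
0.062 [145. 172.]
0.048 [417. 110.]
0.058 [465. 152.]
0.062 [486. 170.]
19.575 [ 0.51374517 -0.0091338   0.06341472]
```

View pics/s14.png

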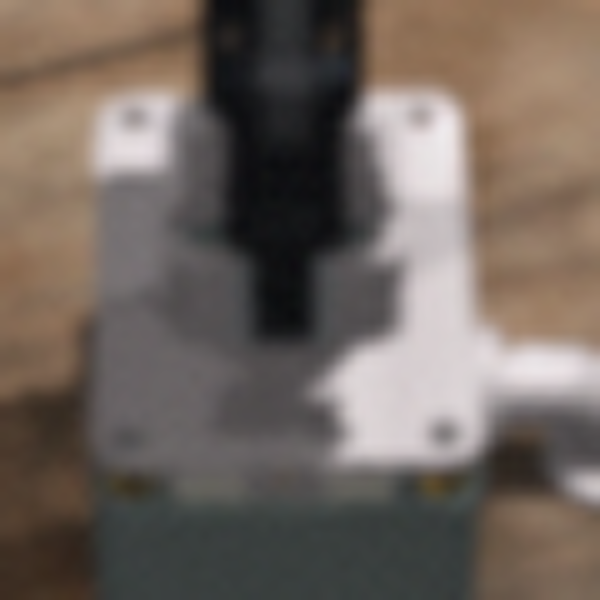

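View pics/s0z.png

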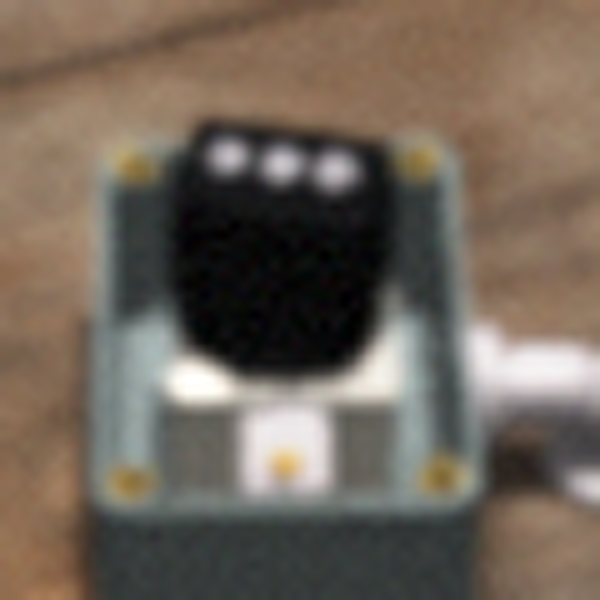

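Run:
```python
from plant import *
s=read_state();print(s["time_s"],s["tcp_pos"],s["wrist_force"],s["finger_gap"])
print(sign_off())
```

```text
19.575 [ 0.51374517 -0.0091338   0.06341472] [-0.00339323  0.35366952 -2.12698547] 0.05111911160526267
the job is handed in; nothing more can be done
None
```

I pulled the test plug straight up out of the socket and left it standing upright near the middle of the birch slice. The arm is now holding the collared faceplate level, collar up, over the outlet box. I handed the job in at 19.6 s of the 58 s allowed.

**Hole alignment:** In the side view, all four screw holes sit over their threaded holes to within about 1 mm.

**Height:** The side view puts the underside about 9.3 mm above the rim. The arm's own pose gives 9.8 mm.

**Contact:** The wrist feels only about the plate's own weight (roughly 2.1 N), so it is touching neither box nor socket.

**Yaw:** Two readings of the plate's turn disagreed by about 0.3°, which is under 0.5 mm at the holes. I made a 0.2° correction and left it there.

The last pictures show no sign that anything else was moved, though I didn't measure each of the other things again.

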